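Drop a scaffold joint pin through the plunger gauge

ROBOT

A 7-joint arm with a two-finger parallel gripper is mounted at the origin on the work surface. World frame = base frame: x ahead of the robot, y to its left, z up, the work surface at z = 0. Lengths are in m, angles in rad, forces in N, time in s.
With the tool pointing down it reaches from about 0.35 to 0.9 m from the base axis. Payload 19.9 kg.
Tool frame: the origin (TCP) lies between the finger pads; the fingertips stand arm.nose_length ahead of it and the grasp point (between the pads) lies 5 mm behind it (arm.nose_length is the distance from the TCP to the fingertips, in m); z points along the fingers, y is the direction in which the jaws open and shut (so a half turn about z gives the same grasp; the last joint's range is limited). The gripper opens to 94 mm and grips with 3 to 60 N. Pads are 16 mm wide; open, the fingers measure 119 mm over their backs; the gripper's body (75 mm by 177 mm) begins 78 mm behind the grasp point.
Start: joints at [-1.24, 0.417, -0.01, 1.614, 0.005, 1.111, -0.053], TCP at [0.228, 0.582, 0.219] pointing down, gripper open.
Joint ranges: [-2.81, 2.81], [-0.39, 2.02], [-1.27, 1.25], [0.06, 2.57], [-1.19, 4.33], [0.19, 2], [-2.82, 2.82]. Speed limits (rad/s): [1.89, 1.89, 2.39, 2.39, 3.01, 3.01, 3.01].

INTERFACE

Orientations are given as [roll, pitch, yaw] about the fixed x, y, z axes, in that order (R = Rz(yaw) Ry(pitch) Rx(roll)).
In Python, from bench import arm gives the robot as it stands.
- The arm moves only by the tool jog_arm, never from a script. Its argument "motion" is a list of rows, each a list of 3 entries, a list of its own where there are three numbers: the finger opening in mm, from 0 to 94, then the shift along the tool's x, y, z in mm, then the turn about the tool's z in rad. A call has 1 to 12 rows; each row is the pose to reach, as a shift and turn from the pose commanded when the call began, along the tool's axes at that moment; what a row does not reach only later rows make up. A row lasts 1/8 s, in which the tool goes at most 62.5 mm and 10.7 degrees, less where a joint would pass 70% of its speed; a pose out of reach is approached as far as the arm can. A call with a gripper value outside its range is refused whole. The fingers move at their own pace and stop on an object; "squeeze" is the grip in N (left out, the last holds). Time passes only in rows, so rows that repeat a pose let the fingers close. It gives the time, the measured TCP pose, the force and the opening at its end, in the units of the state.
- arm.read_state(): the state, without advancing time (a new reading comes with each control period).
- arm.get_image(name): name is "scene" or "top"; returns a dict with "img" (400x640x3 uint8, red, green, blue), "vfov" (degrees; the focal length in pixels is half the picture's height over the tangent of half this angle, whatever the lens; pixels are square), "cx", "cy" (the principal point, pixels), "xyz" and "orientation" of the camera in the world. Camera axes: x right, y down, z forward; pixel columns grow to the right and rows downward; lengths in m; the calibration is good to about 2 mm. A picture is of the moment at which its call begins. There is no depth.
- arm.job_done(): hands the job in, once; it reports no verdict.
The state is a dict: "time": time; "joints": joint angles; "qvel": joint speeds; "tau": joint torques, N m; "tool_pos": TCP position; "ee_rot": TCP orientation; "wrist_force": force on the tool from outside, world axes, zero at the start; "torque": the same for the moment, N m; "opening": opening from 0.0 (shut) to 1.0 (fully open).
Only numpy, scipy, OpenCV 4.12 (cv2) and the standard library are available. Lean on these libraries where they do the work, as an engineer would, in place of code of your own. Each camera call takes 0.05 s, during which the arm holds its last target.

TASK

Check the loose scaffold joint pin in the yellow sleeve gauge: slide it, long tapered foot down, into the sleeve, let it rest on the seated plunger and let go of it. Then take the red handle, pull the sprung plunger fully back so that the pin drops home with its collar on the sleeve's rim, and finish while still holding the plunger fully back, off the pin. Leave the tube cap and the half coupler where they are.

Things in the scene. Friction and masses are not known exactly. Their poses are not given: they have to be found in the camera images.
- pin_mid (a point): Middle, 69 mm above the foot, of the loose galvanised joint pin standing upright on the table (138 mm tall, 0.3 to 0.55 kg); z up along it. From the foot up: 36 mm diameter shank 70 mm long, its lowest 9 mm tapering to 29 mm; collar 50 mm in diameter, 8 mm thick; 36 mm diameter top shank 60 mm long, best place to grip (its middle is 39 mm above this point).
- sleeve_mouth (a point): Centre of the rim of the gauge's fixed upright yellow sleeve, 100 mm above the table: 55 mm outside, plain bore 39 mm, 72 mm deep, on a fixed oak plank (20 mm thick, 110 x 240 mm). z up along the bore; y points away from the handle (the plunger is pulled along -y). A pin let in stops on the seated plunger with pin_mid 25 mm above the rim; home, collar on the rim, it is 1 mm below.
- handle_grip (a point): Red rubber pull handle; origin at the middle of the red grip, 85 mm above the table, 130 mm from the sleeve's axis when seated. Grip 40 mm wide (x), 14 mm thick (y), 50 mm high (z, up), on a foot down to a 12 mm rod at 50 mm height. The rod's guide barrel (top at 62 mm) ends 56 mm from the grip's middle, so both its sides are free. Pulled, it goes straight and level along its -y.
- plunger (a joint): Travel of the plunger, m: 0 seated (its spring drives it there), 0.032 fully back against its stop. Seated, its 12 mm nose bars the bore from the side to just past the middle, its top 44 mm below the rim; from 0.026 it is clear of the bore. The spring pulls with about 5 N seated and 12.5 N fully back; let go, it snaps shut.
- tube_cap: Blue plastic tube end cap, 56 mm in diameter and 40 mm high, loose; origin at its underside. To be left alone.
- half_coupler: Dull grey steel half coupler, about 95 x 50 mm and 45 mm high, loose; origin at its underside. To be left alone.
Not all that is in view belongs to the job. What is shaped like the part that bears pin_mid but green or pink is not meant.

How it is judged:
On the way, in this order (a step that is already met when the one before it is completed fails the run):
1. the pin stands in the sleeve, let go, resting on the seated plunger (horizontal distance between pin_mid and sleeve_mouth below 0.01 m and z of pin_mid in the frame of sleeve_mouth between 0.015 and 0.032 m and angle between pin_mid's own z axis and vertical below 0.15 rad and value of joint plunger below 0.005 m and contact force between each of the arm, the fingers and pin below 0.1 N), for 0.2 s.
2. the plunger is pulled fully back (value of joint plunger above 0.027 m), for 0.2 s.
At the end, for the whole second after the job is handed in: The plunger is held by its handle in the robot's fingers (over 2 N) at more than 27 of its 32 mm of travel, and the pin stands upright in the sleeve (within 0.1 rad and 6 mm of its axis), dropped home with its collar on the rim (within 5 mm) (value of joint plunger above 0.027 m and contact force between the fingers and plunger above 2 N and horizontal distance between pin_mid and sleeve_mouth below 0.006 m and z of pin_mid in the frame of sleeve_mouth below 0.004 m and angle between pin_mid's own z axis and vertical below 0.1 rad); the arm keeps its last pose, push and grip.
It fails at once if the tube cap or the half coupler is shifted by more than 30 mm (distance of any of tube_cap, half_coupler from where it was at the start of the episode above 0.03 m).
It also fails if it takes over 56 s, if anything falls off the work surface, if the arm or the gripper's body presses on something with over 40 N, if the wrist force passes 120 N, or if a joint passes its speed limit or range.

## Working session

There is one attempt and no reset: what is moved stays moved. The work goes in short steps, Python scripts to look and compute and a tool call to move; the robot and the scene stay as the last step left them, time stands still between calls to the robot, and variables do not carry over. Pictures are saved under pics/ and viewed, and the job is handed in when it is done.

Besides the shell and the picture viewer there is one more tool, called after "Emit:" as name(argument=value, ...) on one line, values as JSON. jog_arm: Moves the arm, as the interface text tells. Its arguments: {"type":"object","properties":{"motion":{"type":"array","items":{"type":"array"}},"squeeze":{"type":"number"}},"required":["motion"]}

```bash
ls; mkdir -p pics; python3 - <<'E'
from bench import arm
import cv2
print(arm.read_state(), arm.nose_length)
for n in("scene","top"):
    d=arm.get_image(n); cv2.imwrite(f"pics/{n}0.png",d["img"][:,:,::-1])
    print(n,{k:v for k,v in d.items() if k!="img"})
E
```

```text
pics
{'time': 0.0, 'joints': array([-1.23948682,  0.41795116, -0.01030736,  1.61419924,  0.00473082,
        1.11067862, -0.05300129]), 'qvel': array([ 9.60528481e-05, -1.60094612e-03, -9.14675840e-04,  4.28801996e-04,
        1.08220537e-04,  1.10881848e-03, -9.16043103e-04]), 'tau': array([-1.26607796e-03, -8.51261902e+01,  6.38178326e-01, -4.26013792e+01,
       -4.88608901e-02,  1.83938630e-02,  1.94911267e-04]), 'tool_pos': array([0.22752895, 0.58171828, 0.21882897]), 'ee_rot': array([-3.14038484e+00,  1.16832476e-04,  2.76880797e+00]), 'wrist_force': array([ 0.13856796,  0.62181563, -0.27193329]), 'torque': array([0.02606071, 0.02627481, 0.00498983]), 'opening': 1.001445806238088} 0.014
scene {'vfov': 51.32018222981547, 'cx': 315.9911153322234, 'cy': 201.9531825968787, 'xyz': array([1.07686792, 0.61579641, 0.81882705]), 'orientation': array([-2.30552781e+00, -1.46411462e-03,  2.41932545e+00])}
top {'vfov': 49.310104098983395, 'cx': 313.49264445344227, 'cy': 194.71919189110162, 'xyz': array([0.41531963, 0.01427923, 1.22471123]), 'orientation': array([-3.00829621,  0.02181424, -1.56405197])}
```

View pics/scene0.png

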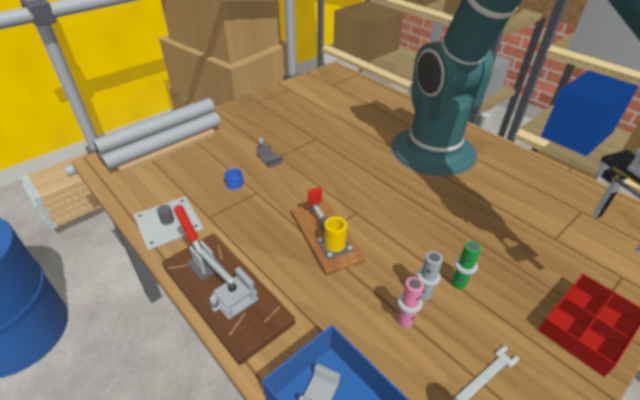

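View pics/top0.png

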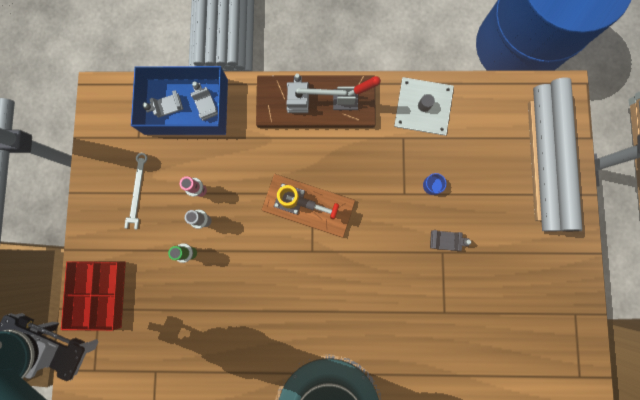

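The scene view shows the grey pin at about (430,275) between the pink (411,300) and green (467,265) decoys, the yellow sleeve at (335,235) and the red handle at (315,195). In the top view they are at about (196,218), (287,196) and (335,211).

```bash
cat > h.py <<'E'
import numpy as np, cv2
from scipy.spatial.transform import Rotation as Ro
def cam(d):
    f=d["img"].shape[0]/2/np.tan(np.radians(d["vfov"]/2))
    return f,Ro.from_euler("xyz",d["orientation"]).as_matrix(),np.array(d["xyz"])
def ray(d,u,v):
    f,R,c=cam(d); r=R@np.array([(u-d["cx"])/f,(v-d["cy"])/f,1]); return c,r/np.linalg.norm(r)
def onz(d,u,v,z):
    c,r=ray(d,u,v); return c+r*(z-c[2])/r[2]
def proj(d,p):
    f,R,c=cam(d); q=R.T@(np.array(p)-c); return f*q[0]/q[2]+d["cx"],f*q[1]/q[2]+d["cy"]
def tri(d1,p1,d2,p2):
    c1,r1=ray(d1,*p1);c2,r2=ray(d2,*p2)
    t=np.linalg.lstsq(np.c_[r1,-r2],c2-c1,rcond=None)[0]
    a,b=c1+t[0]*r1,c2+t[1]*r2
    return (a+b)/2,np.linalg.norm(a-b)
E
python3 - <<'E'
from h import *
from bench import arm
def crop(n,x0,y0,x1,y1,k,o):
    im=arm.get_image(n)["img"][y0:y1,x0:x1,::-1]
    cv2.imwrite(o,cv2.resize(im,None,fx=k,fy=k,interpolation=cv2.INTER_CUBIC))
crop("top",160,160,360,280,4,"pics/tc.png")
crop("scene",280,170,500,340,3.5,"pics/sc.png")
E
```

```text
(no output)
```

View pics/tc.png

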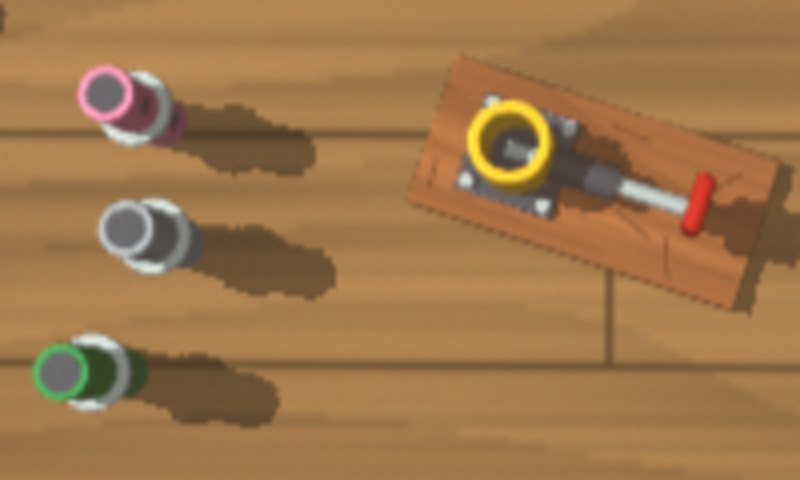

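View pics/sc.png

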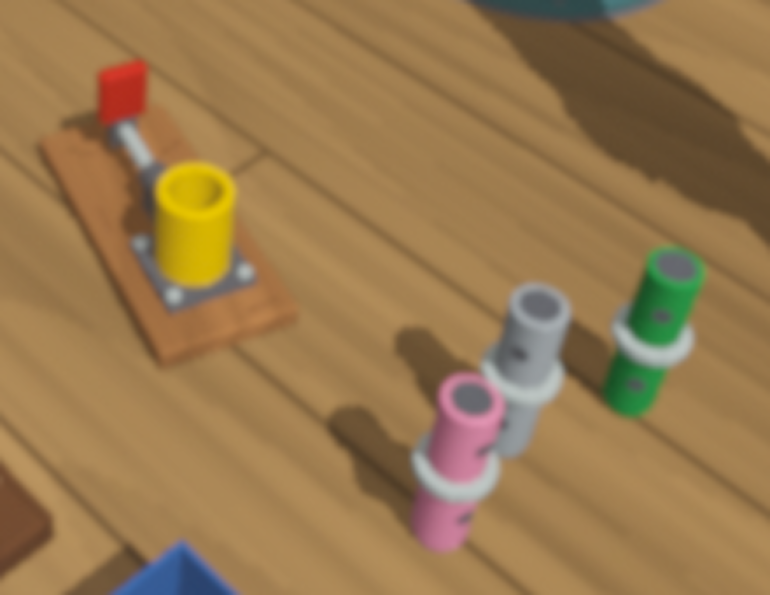

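```bash
cat > m.py <<'E'
from h import *
from bench import arm
def blob(mask,near,fill=True):
    cs,_=cv2.findContours(mask.astype(np.uint8),cv2.RETR_EXTERNAL,cv2.CHAIN_APPROX_NONE)
    cs=[c for c in cs if len(c)>=8]
    return min(cs,key=lambda c:np.linalg.norm(c.reshape(-1,2).mean(0)-near))
T=arm.get_image("top");S=arm.get_image("scene")
def hsv(d): return [a.astype(int) for a in cv2.split(cv2.cvtColor(d["img"],cv2.COLOR_RGB2HSV))]
for d,nm,near in((T,"top",(287,196)),(S,"scene",(335,235))):
    h,s,v=hsv(d)
    for vm in(120,190,215):
        c=blob((h>22)&(h<33)&(s>170)&(v>vm),near)
        (x,y),(a,b),t=cv2.fitEllipse(c); print(nm,"yel",vm,x,y,a,b,t,cv2.boundingRect(c),[round(q,4) for q in onz(d,x,y,.1)])
for d,nm,near in((T,"top",(335,211)),(S,"scene",(315,195))):
    h,s,v=hsv(d)
    m=((h<6)|(h>174))&(s>150)&(v>90)
    c=blob(m,near); M=cv2.moments(c); print(nm,"red",M["m10"]/M["m00"],M["m01"]/M["m00"],cv2.minAreaRect(c),cv2.boundingRect(c))
    if nm=="top":
        for p in cv2.boxPoints(cv2.minAreaRect(c)): print(onz(d,*p,.11))
    
k=onz(T,191.5,217,.138); print("pin top",k, proj(S,k), proj(S,[*k[:2],0.077]))
print(tri(T,(191.4,216.9),S,(434.5,257.3)))
E
python3 m.py
```

```text
top yel 120 286.6481628417969 194.89218139648438 18.78349494934082 19.417560577392578 75.11754608154297 (277, 185, 20, 20) [np.float64(0.5653), np.float64(0.1099), np.float64(0.1)]
top yel 190 286.6481628417969 194.89218139648438 18.78349494934082 19.417560577392578 75.11754608154297 (277, 185, 20, 20) [np.float64(0.5653), np.float64(0.1099), np.float64(0.1)]
top yel 215 286.6481628417969 194.89218139648438 18.78349494934082 19.417560577392578 75.11754608154297 (277, 185, 20, 20) [np.float64(0.5653), np.float64(0.1099), np.float64(0.1)]
scene yel 120 335.2729187011719 232.9893798828125 22.02873992919922 36.092769622802734 2.661357879638672 (325, 217, 22, 34) [np.float64(0.5885), np.float64(0.1325), np.float64(0.1)]
scene yel 190 336.2570495605469 231.66665649414062 20.01476287841797 36.16156768798828 176.36837768554688 (325, 217, 22, 34) [np.float64(0.5837), np.float64(0.1308), np.float64(0.1)]
scene yel 215 335.8836975097656 224.81689453125 15.499464988708496 19.783979415893555 102.71401977539062 (326, 217, 21, 17) [np.float64(0.5686), np.float64(0.1135), np.float64(0.1)]
top red 334.1025641025641 210.45192307692307 ((333.95001220703125, 210.65000915527344), (4.743415832519531, 15.17893123626709), 18.434947967529297) (331, 203, 8, 16)
[ 0.5069627 -0.0012919  0.11     ]
[ 0.5441476  -0.01356268  0.11      ]
[ 0.54031494 -0.02512468  0.11      ]
[ 0.50317136 -0.01281425  0.11      ]
scene red 314.40044004400437 196.05940594059405 ((314.5, 196.5), (17.0, 11.0), 90.0) (309, 188, 12, 18)
pin top [0.50319737 0.34549425 0.138     ] (np.float64(433.4688900222451), np.float64(255.9508170534841)) (np.float64(428.26014383654694), np.float64(273.8486684404802))
(array([0.50308362, 0.34744627, 0.13527042]), np.float64(0.0020328419169610736))
```

```bash
cat > m2.py <<'E'
from m import *
print("----")
print("sleeve top->scene",proj(S,[.5653,.1099,.1]), "seen ~335.7,223.4", onz(S,335.7-.35,223.4-.35,.1))
print("pin scene only",onz(S,434.2,257.0,.138))
for u,v in((186,183),(175,252.6)): print("decoy",onz(T,u,v,.138))
h,s,v=hsv(T)
x0,y0=180,205
for a,n in((h,'h'),(s,'s'),(v,'v')):
    print(n);print(a[207:230,182:214])
E
python3 m2.py | sed -n '/----/,$p'
```

```text
----
sleeve top->scene (np.float64(335.8271587310245), np.float64(223.3923350557666)) seen ~335.7,223.4 [0.56536414 0.10827519 0.1       ]
pin scene only [0.50441236 0.34830577 0.138     ]
decoy [0.5897331  0.36339506 0.138     ]
decoy [0.41418354 0.38291604 0.138     ]
h
[[ 16  16  16  16  16  16  15  16  16  16  16  16  16  16  16  16  16  16
   16  15  16  16  16  16  16  16  16  16  16  16  16  16]
 [ 16  16  16  16  16  16  16  16  16  16  17  16  16  16  16  16  16  16
   16  16  15  16  16  15  16  16  16  16  15  16  16  16]
 [ 16  16  16  16  16  16  16  15  15  15  16  16  16  16  16  16  18  18
   17  16  16  16  16  16  16  16  16  16  16  16  16  16]
 [ 16  16  16  16  16  16  15  15  15  17  17  16  16  23  38  39  45  47
   42  33  19  16  15  15  16  16  15  16  16  16  16  16]
 [ 16  16  16  16  15  15  24  40  98  98  98  60  80  75  54  55  67  68
   73  70  54  35  17  16  15  16  16  16  16  16  16  16]
 [ 16  16  16  15  16  21 105  90 120 135 120 100  98  85  90  30  42  48
   55  67  66  67  44  17  16  16  16  16  16  16  16  16]
 [ 16  16  16  15  19 100 120
[... 7656 characters left out ...]
6  88  82  80  84  95 104 104 106]
 [163 164 163 162 164 163 163 163 164 185 199 179 167 171 169 146 120 118
  128 126 131 131 118  94  82  83  85  94 103 105 106 106]
 [165 166 165 165 165 166 165 166 166 174 187 208 210 215 218 212 204 206
  195 141 131 123 105  96  93  98 100 104 105 105 106 106]
 [166 166 167 166 167 166 165 167 167 168 169 166 171 203 222 223 221 219
  185 142 135 154 151 151 151 148 118 113 112 107 107 106]
 [168 169 168 168 168 168 167 168 168 168 168 164 166 177 171 171 172 173
  160 161 162 169 168 170 170 168 157 157 152 119 115 114]
 [168 168 169 170 169 170 170 170 171 170 171 169 171 172 167 167 166 168
  167 171 171 171 172 174 173 173 173 172 171 161 159 156]]
```

The top and scene views agree to within about 2 mm, which puts the pin at about (0.504, 0.3465) and the sleeve at (0.565, 0.109). The handle is 130 mm from the sleeve along (-0.32, -0.947), so I'll move the gripper over the pin at that yaw.

Emit:
jog_arm(motion=[[70,[-57,-20,0],-0.047],[70,[-114,-39,0],-0.047],[70,[-171,-59,0],-0.047],[70,[-228,-79,0],-0.047],[70,[-286,-98,0],-0.047],[70,[-343,-118,20],-0.047],[70,[-343,-118,40],-0.047],[70,[-343,-118,40],-0.047],[70,[-343,-118,40],-0.047]], squeeze=5)

```text
time: 1.52
tool_pos: [0.5038, 0.3482, 0.1803]
ee_rot: [3.141, 0.0, 2.817]
wrist_force: [-0.5, -0.2, 0.9]
opening: 0.746
```

```bash
cat > st.py <<'E'
from bench import arm
import numpy as np, sys
from scipy.spatial.transform import Rotation as Ro
s=arm.read_state(); R=Ro.from_euler("xyz",s["ee_rot"]).as_matrix()
print(s["time"],s["tool_pos"].round(4),s["ee_rot"].round(4),"F",s["wrist_force"].round(1),"open",round(94*s["opening"],1),"j",s["joints"].round(2))
a=[float(x) for x in sys.argv[1:]]
if len(a)==3: print("shift mm",(1000*R.T@(np.array(a)-s["tool_pos"])).round(1))
E
python3 st.py .504 .3465 .103; python3 - <<'E'
import sys;sys.argv=['x']
from h import *
from bench import arm
T=arm.get_image("top")["img"][170:270,140:300,::-1];S=arm.get_image("scene")["img"][190:340,330:530,::-1]
cv2.imwrite("pics/a1.png",np.hstack([cv2.resize(T,(480,300)),cv2.resize(S,(400,300))])[:, :800])
E
```

```text
1.525 [0.5038 0.3482 0.1803] [3.1409e+00 2.0000e-04 2.8171e+00] F [-0.5 -0.2  0.9] open 70.1 j [-0.74  0.43  0.11  1.69 -0.05  1.02  0.64]
shift mm [-0.7 -1.5 77.3]
```

View pics/a1.png

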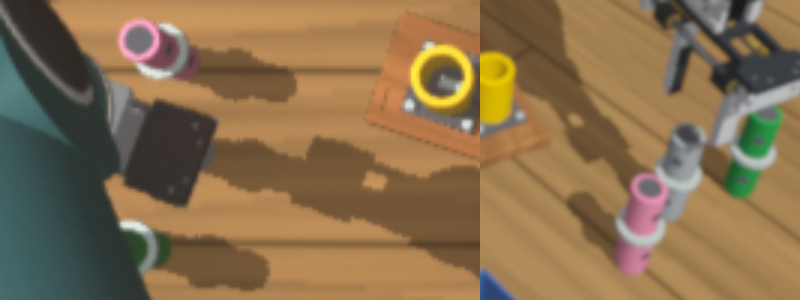

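The gripper hovers over the grey pin, and the sleeve and both decoys are undisturbed. I'll go down and centre the pin with a gentle grip.

Emit:
jog_arm(motion=[[70,[-1,-1,40],0],[70,[-1,-1,70],0],[70,[-1,-1,77],0],[70,[-1,-1,77],0],[30,[-1,-1,77],0],[30,[-1,-1,77],0],[30,[-1,-1,77],0],[30,[-1,-1,77],0],[30,[-1,-1,77],0]], squeeze=4)

```text
time: 2.75
tool_pos: [0.5049, 0.3463, 0.1027]
ee_rot: [3.141, 0.0, 2.816]
wrist_force: [0.2, 1.7, 2.2]
opening: 0.391
```

```bash
python3 st.py
```

```text
2.75 [0.5049 0.3463 0.1027] [3.1409e+00 3.0000e-04 2.8159e+00] F [0.2 1.7 2.2] open 36.7 j [-0.73  0.53  0.1   1.75 -0.07  0.87  0.65]
```

Emit:
jog_arm(motion=[[66,[0,0,0],0],[66,[0,0,0],0],[66,[0,0,0],0.17],[66,[0,0,0],0.34],[66,[0,0,0],0.52],[66,[0,0,0],0.7],[66,[0,0,0],0.87],[66,[0,0,0],1.05],[66,[0,0,0],1.22],[66,[0,0,0],1.4],[66,[0,0,0],1.57],[66,[0,0,0],1.57]], squeeze=4)

```text
time: 4.25
tool_pos: [0.5045, 0.346, 0.1023]
ee_rot: [3.142, 0.001, 1.247]
wrist_force: [-0.1, -0.2, -0.5]
opening: 0.701
```

Emit:
jog_arm(motion=[[66,[0,0,0],0],[30,[0,0,0],0],[30,[0,0,0],0],[30,[0,0,0],0],[30,[0,0,0],0],[30,[0,0,0],0]], squeeze=4)

```text
time: 5.0
tool_pos: [0.5046, 0.3461, 0.1025]
ee_rot: [-3.141, 0.0, 1.246]
wrist_force: [-1.1, 1.0, 2.3]
opening: 0.382
```

Emit:
jog_arm(motion=[[30,[0,0,0],0],[30,[0,0,0],0],[30,[0,0,-30],0],[30,[0,0,-70],0],[30,[0,0,-110],0],[30,[0,0,-115],0],[30,[0,0,-115],0],[30,[0,0,-115],0]], squeeze=35)

```text
time: 6.0
tool_pos: [0.5041, 0.3456, 0.2157]
ee_rot: [-3.14, 0.002, 1.246]
wrist_force: [-0.6, 0.0, -5.6]
opening: 0.379
```

```bash
python3 st.py .5653 .109 .218; python3 - <<'E'
from h import *
from bench import arm
S=arm.get_image("scene")["img"][120:320,300:500,::-1]
cv2.imwrite("pics/a2.png",cv2.resize(S,(600,600)))
E
```

```text
6.0 [0.5041 0.3456 0.2157] [-3.1405e+00  2.3000e-03  1.2458e+00] F [-0.6  0.  -5.6] open 35.6 j [-1.05  0.44  0.53  1.67 -0.24  1.11 -0.78]
shift mm [-204.7  133.5   -2. ]
```

View pics/a2.png

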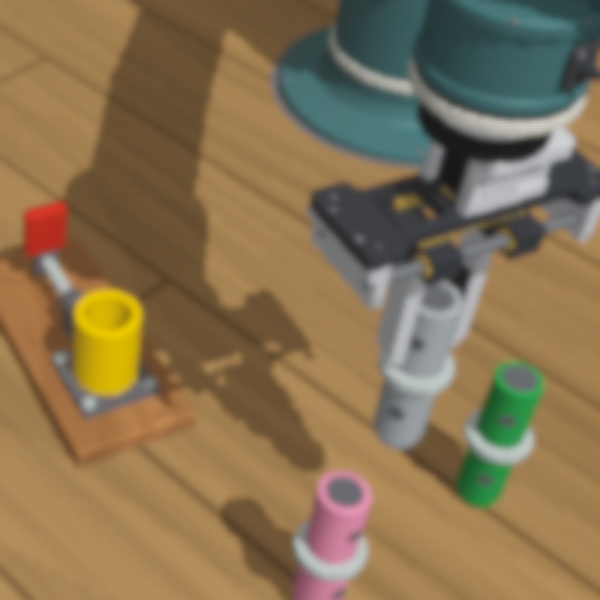

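The pin is held upright with its collar just below the fingers and has lifted clear. Next I'll carry it to just above the sleeve.

Emit:
jog_arm(motion=[[30,[-20,13,-15],0],[30,[-60,39,-20],0],[30,[-105,68,-20],0],[30,[-150,98,-20],0],[30,[-185,121,-20],0],[30,[-205,133,-20],0],[30,[-205,133,-15],0],[30,[-205,133,-10],0],[30,[-205,133,-8],0],[30,[-205,133,-8],0],[30,[-205,133,-8],0]])

```text
time: 7.42
tool_pos: [0.5653, 0.1095, 0.2256]
ee_rot: [3.141, 0.0, 1.246]
wrist_force: [1.3, 0.2, -4.7]
opening: 0.377
```

```bash
python3 st.py .5653 .109 .215; python3 - <<'E'
from h import *
from bench import arm
S=arm.get_image("scene")
p=arm.read_state()["tool_pos"]
for z in(p[2]-.1025,p[2]-.1025+.074,p[2]-.1025+.138): print(proj(S,[p[0],p[1],z]))
print("rim",proj(S,[.5653,.109,.1]))
cv2.imwrite("pics/a3.png",cv2.resize(S["img"][150:270,275:395,::-1],(600,600),interpolation=cv2.INTER_CUBIC))
T=arm.get_image("top")["img"][140:260,230:350,::-1]
cv2.imwrite("pics/a3t.png",cv2.resize(T,(480,480),interpolation=cv2.INTER_CUBIC))
E
```

```text
7.425 [0.5653 0.1095 0.2256] [3.1415 0.     1.2464] F [ 1.3  0.2 -4.7] open 35.4 j [-0.73  0.37  0.62  1.75 -0.24  1.1  -0.36]
shift mm [-0.5  0.2 10.6]
(np.float64(336.0110276347966), np.float64(216.4867510198793))
(np.float64(337.10431694143335), np.float64(193.17540073321527))
(np.float64(338.1463344998516), np.float64(170.95727771519216))
rim (np.float64(335.5733510053164), np.float64(223.1958271575582))
```

View pics/a3.png

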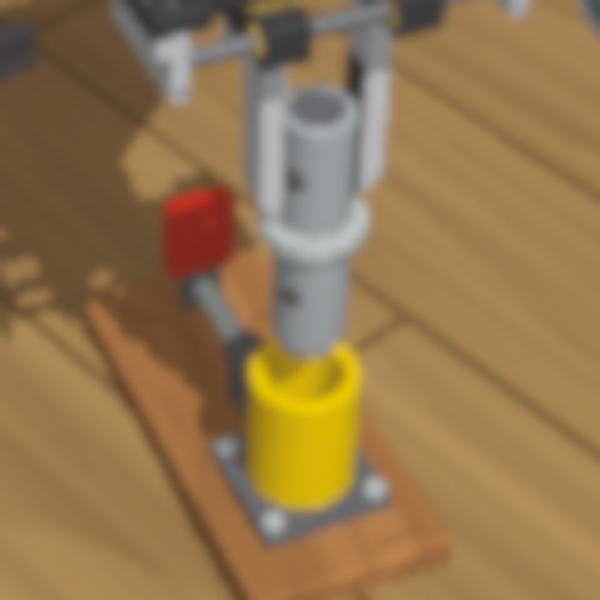

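View pics/a3t.png

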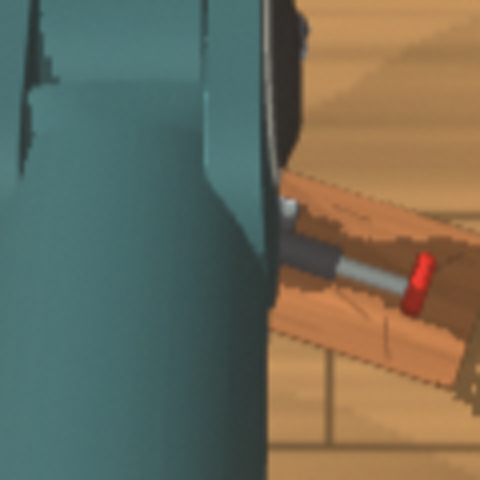

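```bash
cat > ax.py <<'E'
from h import *
from bench import arm
S=arm.get_image("scene"); im=cv2.cvtColor(cv2.GaussianBlur(S["img"],(1,3),0),cv2.COLOR_RGB2HSV).astype(float)
def mid(row,lo,hi,mask_hi,th):
    r=im[row,lo:hi,1]
    g=(r<th) if mask_hi==0 else (r>th)
    # subpixel: crossings of saturation
    x=np.arange(lo,hi); ix=np.where(g)[0]
    # longest run
    runs=np.split(ix,np.where(np.diff(ix)>1)[0]+1); q=max(runs,key=len); a,b=q[0],q[-1]
    xa=x[a-1]+(th-r[a-1])/(r[a]-r[a-1]); xb=x[b]+(th-r[b])/(r[b+1]-r[b])
    return xa,xb,(xa+xb)/2
for row in range(204,216): print("pin",row,np.round(mid(row,320,352,0,75),2))
for row in range(230,244): print("slv",row,np.round(mid(row,312,360,1,190),2), round(im[row,335,1]))
p=arm.read_state()["tool_pos"]
for z in(p[2]-.1025+.01,p[2]-.1025+.05): print("pred pin",proj(S,[p[0],p[1],z]))
for z in(.08,.05): print("pred slv",proj(S,[.5653,.109,z]))
E
python3 ax.py
```

```text
pin 204 [329.31 344.75 337.03]
pin 205 [329.28 344.75 337.01]
pin 206 [329.23 344.65 336.94]
pin 207 [329.26 344.51 336.88]
pin 208 [329.29 344.41 336.85]
pin 209 [329.28 344.34 336.81]
pin 210 [329.21 344.22 336.71]
pin 211 [329.14 344.08 336.61]
pin 212 [329.11 344.03 336.57]
pin 213 [329.12 343.98 336.55]
pin 214 [329.2  343.86 336.53]
pin 215 [329.36 343.74 336.55]
slv 230 [324.89 346.03 335.46] 253
slv 231 [324.85 345.94 335.4 ] 255
slv 232 [324.77 346.   335.38] 254
slv 233 [324.69 346.03 335.36] 253
slv 234 [324.66 345.97 335.31] 249
slv 235 [324.55 345.9  335.22] 247
slv 236 [324.67 345.8  335.23] 247
slv 237 [324.78 345.65 335.21] 247
slv 238 [324.87 345.38 335.12] 248
slv 239 [324.91 345.1  335.  ] 248
slv 240 [324.91 344.85 334.88] 248
slv 241 [324.85 344.64 334.74] 249
slv 242 [324.89 344.52 334.71] 250
slv 243 [324.98 344.43 334.71] 250
pred pin (np.float64(336.12613925243204), np.float64(213.45851917076453))
pred pin (np.float64(336.71042048207545), np.float64(200.98441768621709))
pred slv (np.float64(335.30620502845557), np.float64(228.9261692566166))
pred slv (np.float64(334.9182959405515), np.float64(237.24690761526347))
```

Emit:
jog_arm(motion=[[30,[-1,0.5,8],0],[30,[-1,0.5,16],0],[30,[-1,0.5,22],0],[30,[-1,0.5,28],0],[30,[-1,0.5,33],0],[30,[-1,0.5,38],0],[30,[-1,0.5,38],0]])

```text
time: 8.45
tool_pos: [0.5653, 0.1081, 0.1871]
ee_rot: [-3.141, 0.0, 1.246]
wrist_force: [-0.5, 0.2, -5.2]
opening: 0.377
```

```bash
python3 st.py
```

```text
8.45 [0.5653 0.1081 0.1871] [-3.1412e+00  4.0000e-04  1.2458e+00] F [-0.5  0.2 -5.2] open 35.4 j [-0.71  0.41  0.6   1.79 -0.27  1.02 -0.33]
```

It entered the bore with no contact force, so I'll continue down to just above the plunger.

Emit:
jog_arm(motion=[[30,[0,0,6],0],[30,[0,0,12],0],[30,[0,0,18],0],[30,[0,0,23],0],[30,[0,0,26],0],[30,[0,0,26],0],[30,[0,0,26],0]])

```text
time: 9.32
tool_pos: [0.5656, 0.1081, 0.1617]
ee_rot: [3.141, -0.0, 1.246]
wrist_force: [0.4, -0.9, -5.1]
opening: 0.379
```

```bash
python3 st.py;python3 - <<'E'
from h import *
from bench import arm
S=arm.get_image("scene")
cv2.imwrite("pics/a4.png",cv2.resize(S["img"][150:270,275:395,::-1],(600,600),interpolation=cv2.INTER_CUBIC))
E
```

```text
9.325 [0.5656 0.1081 0.1617] [ 3.1413e+00 -1.0000e-04  1.2458e+00] F [ 0.4 -0.9 -5.1] open 35.6 j [-0.7   0.44  0.59  1.81 -0.29  0.97 -0.32]
```

View pics/a4.png

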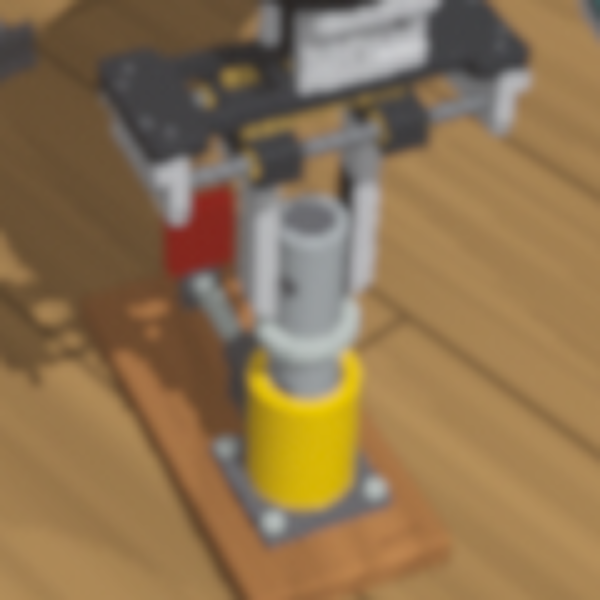

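Emit:
jog_arm(motion=[[30,[0,0,1.5],0],[30,[0,0,3],0],[30,[0,0,3],0]])

```text
time: 9.75
tool_pos: [0.5655, 0.1081, 0.1584]
ee_rot: [3.142, 0.0, 1.246]
wrist_force: [0.0, -0.1, -5.3]
opening: 0.383
```

```bash
python3 st.py
```

```text
9.75 [0.5655 0.1081 0.1584] [3.1416e+00 1.0000e-04 1.2458e+00] F [ 0.  -0.1 -5.3] open 36.0 j [-0.7   0.45  0.58  1.81 -0.3   0.97 -0.31]
```

The pin still hangs freely at the predicted resting height, so I'll release it for a drop of a millimetre or two.

Emit:
jog_arm(motion=[[46,[0,0,0],0],[60,[0,0,0],0],[60,[0,0,0],0],[60,[0,0,0],0],[60,[0,0,-30],0],[60,[0,0,-60],0],[60,[0,0,-90],0],[60,[0,0,-105],0],[60,[0,0,-105],0]])

```text
time: 10.88
tool_pos: [0.5657, 0.1082, 0.2638]
ee_rot: [3.141, -0.001, 1.246]
wrist_force: [-0.3, 0.6, -0.1]
opening: 0.639
```

```bash
python3 st.py;python3 - <<'E'
from h import *
from bench import arm
S=arm.get_image("scene")
for z in (.056,.126+.004,.194): print(proj(S,[.5653,.109,z]))
cv2.imwrite("pics/a5.png",cv2.resize(S["img"][150:270,275:395,::-1],(600,600),interpolation=cv2.INTER_CUBIC))
E
```

```text
10.875 [0.5657 0.1082 0.2638] [ 3.1408e+00 -7.0000e-04  1.2460e+00] F [-0.3  0.6 -0.1] open 60.1 j [-0.74  0.33  0.63  1.71 -0.21  1.17 -0.38]
(np.float64(334.9946827373728), np.float64(235.6083934112284))
(np.float64(335.9875703602005), np.float64(214.3107275748172))
(np.float64(336.92973046643874), np.float64(194.10117853248616))
```

View pics/a5.png

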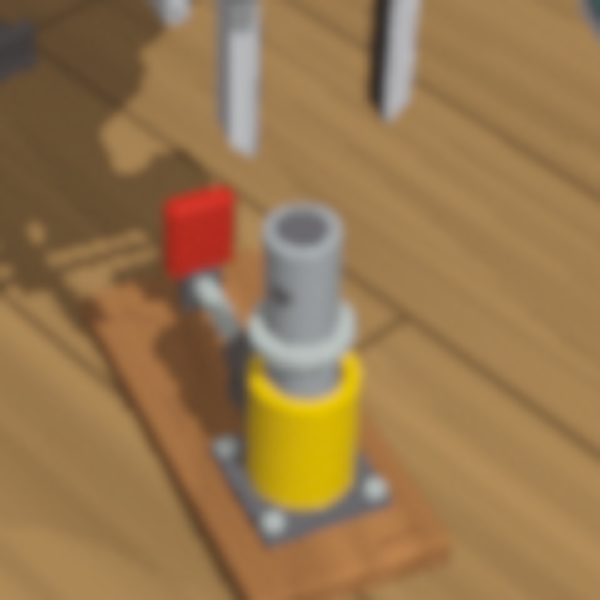

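The pin stands in the sleeve with its collar about 25 mm above the rim and a slight lean, and nothing is touching it. Next I'll move above the handle and turn back.

Emit:
jog_arm(motion=[[55,[-15,0,0],-0.17],[55,[-40,0,0],-0.34],[55,[-70,0,0],-0.52],[55,[-100,0,0],-0.7],[55,[-120,-1,0],-0.87],[55,[-129,-1,0],-1.05],[55,[-129,-1,20],-1.22],[55,[-129,-1,50],-1.4],[55,[-129,-1,80],-1.57],[55,[-129,-1,110],-1.57],[55,[-129,-1,110],-1.57],[55,[-129,-1,110],-1.57]])

```text
time: 12.42
tool_pos: [0.5235, -0.0139, 0.154]
ee_rot: [-3.141, 0.0, 2.815]
wrist_force: [0.4, -0.1, 0.6]
opening: 0.582
```

```bash
python3 st.py .5237 -.0137 .083;python3 - <<'E'
from h import *
from bench import arm
S=arm.get_image("scene")
cv2.imwrite("pics/a6.png",cv2.resize(S["img"][130:270,255:395,::-1],(600,600),interpolation=cv2.INTER_CUBIC))
E
```

```text
12.425 [ 0.5235 -0.0139  0.154 ] [-3.1414e+00  2.0000e-04  2.8154e+00] F [ 0.4 -0.1  0.6] open 54.7 j [-0.38  0.33  0.42  1.94 -0.17  0.9   1.37]
shift mm [-0.1  0.3 71. ]
```

View pics/a6.png

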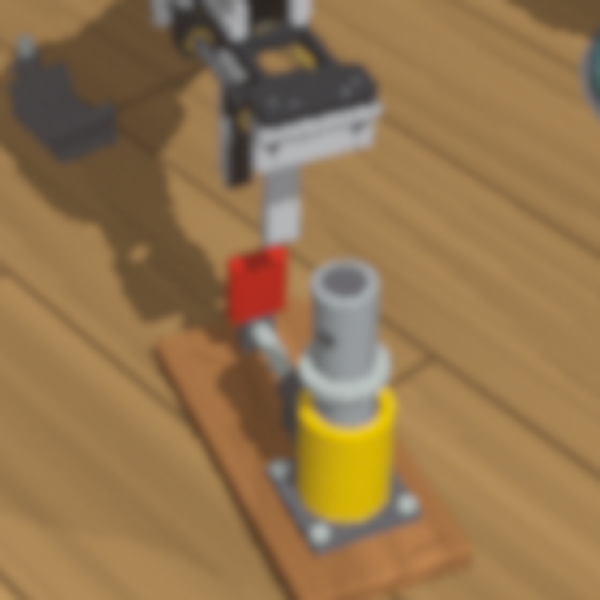

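Emit:
jog_arm(motion=[[55,[0,0,20],0],[55,[0,0,40],0],[55,[0,0,58],0],[55,[0,0,68],0],[55,[0,0,71],0],[55,[0,0,71],0]])

```text
time: 13.22
tool_pos: [0.5235, -0.0138, 0.0828]
ee_rot: [3.142, 0.0, 2.816]
wrist_force: [0.6, -0.7, 0.5]
opening: 0.59
```

```bash
python3 st.py
```

```text
13.225 [ 0.5235 -0.0138  0.0828] [3.1416e+00 3.0000e-04 2.8157e+00] F [ 0.6 -0.7  0.5] open 55.4 j [-0.35  0.44  0.39  1.99 -0.24  0.75  1.42]
```

Emit:
jog_arm(motion=[[5,[0,0,0],0],[5,[0,0,0],0],[5,[0,0,0],0],[5,[0,0,0],0],[5,[0,0,0],0]], squeeze=30)

```text
time: 13.85
tool_pos: [0.5236, -0.0132, 0.0826]
ee_rot: [3.141, 0.0, 2.817]
wrist_force: [1.9, 3.8, -0.0]
opening: 0.147
```

```bash
python3 st.py;python3 - <<'E'
from h import *
from bench import arm
S=arm.get_image("scene")
cv2.imwrite("pics/a7.png",cv2.resize(S["img"][130:270,255:395,::-1],(600,600),interpolation=cv2.INTER_CUBIC))
E
```

```text
13.85 [ 0.5236 -0.0132  0.0826] [3.1410e+00 3.0000e-04 2.8166e+00] F [ 1.9  3.8 -0. ] open 13.9 j [-0.35  0.44  0.38  1.99 -0.24  0.75  1.42]
```

View pics/a7.png

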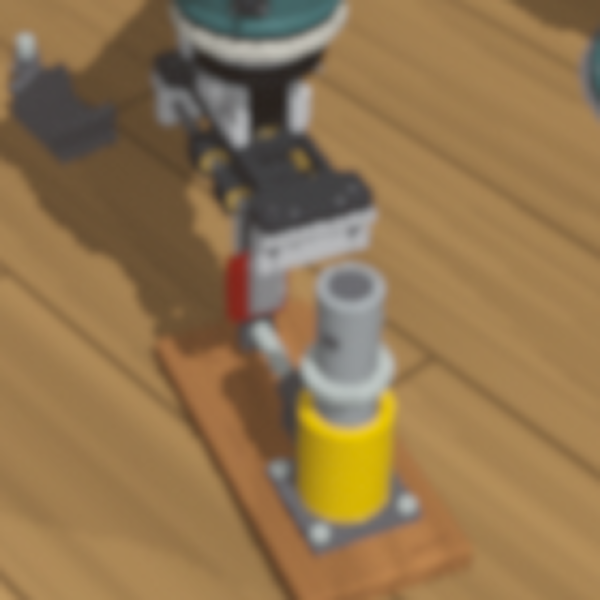

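The handle is held, with the opening at 14 mm. I'll pull it along tool -y.

Emit:
jog_arm(motion=[[5,[0,-5,0],0],[5,[0,-10,0],0],[5,[0,-15,0],0],[5,[0,-20,0],0],[5,[0,-25,0],0],[5,[0,-29,0],0],[5,[0,-31,0],0],[5,[0,-31,0],0],[5,[0,-31,0],0],[5,[0,-31,0],0]], squeeze=40)

```text
time: 15.15
tool_pos: [0.5143, -0.0415, 0.0826]
ee_rot: [3.14, 0.001, 2.818]
wrist_force: [6.2, 11.0, -4.8]
opening: 0.149
```

```bash
python3 st.py;python3 - <<'E'
from h import *
from bench import arm
import numpy as np
p=arm.read_state()["tool_pos"][:2]
print("travel",np.dot(p-np.array([.5237,-.0138]),[-.32,-.947]))
S=arm.get_image("scene")
cv2.imwrite("pics/a8.png",cv2.resize(S["img"][130:270,255:395,::-1],(600,600),interpolation=cv2.INTER_CUBIC))
E
```

```text
15.15 [ 0.5143 -0.0415  0.0826] [3.1400e+00 9.0000e-04 2.8177e+00] F [ 6.2 11.  -4.8] open 14.0 j [-0.3   0.43  0.39  2.01 -0.24  0.74  1.48]
travel 0.02923571427482812
```

View pics/a8.png

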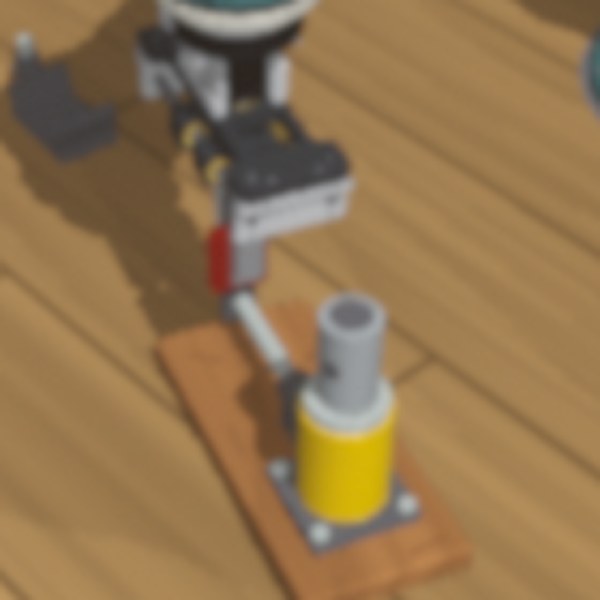

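The pin has dropped home with its collar on the rim. Travel is about 29 mm, so I'll pull gently against the stop for margin.

Emit:
jog_arm(motion=[[5,[0,-1,0],0],[5,[0,-2,0],0],[5,[0,-2,0],0],[5,[0,-3,0],0],[5,[0,-3,0],0],[5,[0,-3,0],0]], squeeze=45)

```text
time: 15.95
tool_pos: [0.5139, -0.0427, 0.0826]
ee_rot: [3.138, 0.001, 2.819]
wrist_force: [11.2, 20.2, -8.1]
opening: 0.149
```

```bash
python3 st.py;python3 - <<'E'
from h import *
from bench import arm
p=arm.read_state()["tool_pos"][:2]
print("travel",np.dot(p-np.array([.5237,-.0138]),[-.32,-.947]))
S=arm.get_image("scene")
print("home pred top",proj(S,[.5653,.109,.168]),"rim",proj(S,[.5653,.109,.1]))
T=arm.get_image("top")
cv2.imwrite("pics/a9.png",cv2.resize(S["img"][130:270,255:395,::-1],(600,600),interpolation=cv2.INTER_CUBIC))
cv2.imwrite("pics/a9t.png",T["img"][:,:,::-1])
E
```

```text
15.95 [ 0.5139 -0.0427  0.0826] [3.1384e+00 1.2000e-03 2.8193e+00] F [11.2 20.2 -8.1] open 14.0 j [-0.3   0.43  0.39  2.01 -0.24  0.74  1.49]
travel 0.03051131810409208
home pred top (np.float64(336.53692012527927), np.float64(202.52704989069147)) rim (np.float64(335.5733510053164), np.float64(223.1958271575582))
```

View pics/a9.png

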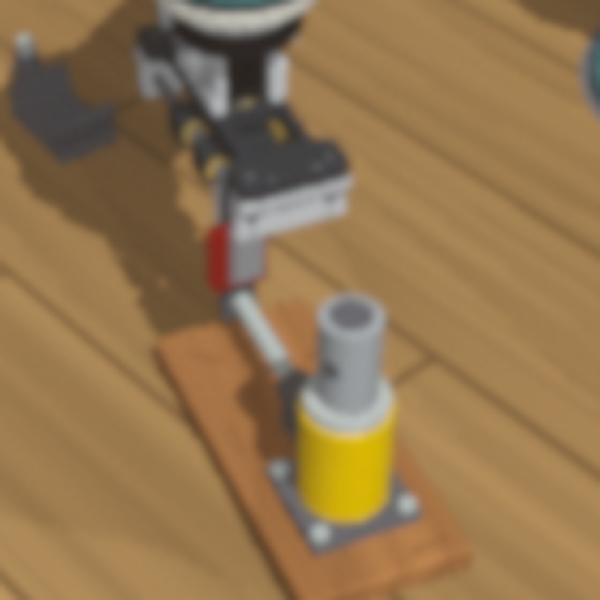

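View pics/a9t.png

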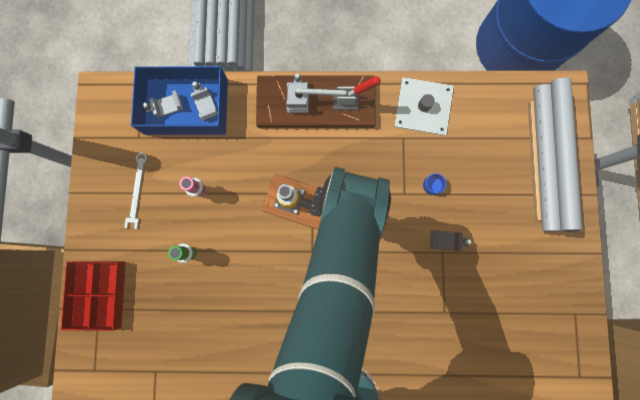

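The pull force has risen from about 12.6 N to 23 N, so the plunger is against its stop. The pin's top is at about (336.9, 203.0), against (336.5, 202.5) predicted for home. The cap and coupler are where they started, so I'll hand in.

```bash
python3 -c "
from bench import arm
print(arm.job_done())"; python3 st.py
```

```text
the job is handed in; nothing more can be done
None
the job is handed in; nothing more can be done
```

I slid the galvanised pin foot-down into the sleeve without any contact force and released it on the seated plunger. I then gripped the red handle, pulled the plunger back to its stop, and handed in at about 16 s while still holding it.

- **Plunger:** tool travel was about 30.5 mm. The pull rose from 12.6 N to about 23 N over the last 1.2 mm, so it was against its stop. The grip was set to 45 N on the 14 mm handle.
- **Pin:** it is home, with its collar on the rim and its top within about 1 px of the predicted image position. While it rested on the plunger it leaned a little, roughly 0.03–0.05 rad by eye, which is within the 0.15 rad limit.
- **Tube cap and half coupler:** they show no visible change in the top view.
- **Small disagreements:** the top and scene views differed by 2–3 mm on where the pin first stood. I settled that by gripping it twice, 90° apart, to centre it. No check failed.

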